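# Check a pin in the coil tester

### The arm

A 6-joint arm with a two-finger parallel gripper is mounted at the origin on a cart in front of the work surface, level with it; the furniture and walls round the work are solid. World frame = base frame: x ahead of the robot, y to its left, z up, the work surface at z = 0. Lengths are in m, angles in rad, forces in N, time in s.
With the tool pointing down it reaches from about 0.35 to 0.775 m from the base axis. Payload 7.3 kg.
Tool frame: the origin (TCP) lies midway between the tips of the shut fingers; the grasp point (between the pads) lies 19 mm behind it (robot.grip_depth is the z of the grasp point in the tool frame, in m); z points along the fingers, y is the line along which they close (so a half turn about z gives the same grasp; the last joint's range is limited). The gripper opens to 92 mm and grips with 3 to 60 N. Pads are 19 mm wide; open, the fingers measure 130 mm over their backs; the gripper's body (75 mm by 190 mm) begins 47 mm behind the grasp point.
Start: joints at [-1.394, 0.342, 1.524, -0, 1.275, -0.146], TCP at [0.167, -0.498, 0.227] pointing down, gripper open.
Joint ranges: [-2.53, 2.53], [-0.77, 2.02], [0.04, 2.7], [-1, 4.14], [0.28, 2.66], [-3.11, 3.11]. Speed limits (rad/s): [2.57, 2.57, 3.14, 3.14, 3.14, 3.14].

### API

Orientations are given as [roll, pitch, yaw] about the fixed x, y, z axes, in that order (R = Rz(yaw) Ry(pitch) Rx(roll)).
In Python, from cell import robot, viewer gives the robot as it stands.
- The arm moves only by the tool step_arm, never from a script. Its argument "increments" is a list of rows, each an object with "delta_pos": the shift along the tool's x, y, z in cm, a list of three; "dr": the turn, a rotation vector about the tool's x, y, z in degrees, a list of three; "fingers": the closure, from -1 (fully open) to 1 (shut), so that 0 is half open. In form: [{"delta_pos": [tx, ty, tz], "dr": [wx, wy, wz], "fingers": fingers}, ...]. A call has exactly 5 rows; each row is the pose to reach, as a shift and turn from the pose commanded when the call began, along the tool's axes at that moment; what a row does not reach only later rows make up. A row lasts 1/8 s, in which the tool goes at most 62.5 mm and 10.7 degrees, less where a joint would pass 70% of its speed; a pose out of reach is approached as far as the arm can. A call with a gripper value outside its range is refused whole. The fingers move at their own pace and stop on an object; "newtons" is the grip in N (left out, the last holds). Time passes only in rows, so rows that repeat a pose let the fingers close, or fill a call up. It gives the time, the measured TCP pose, the force, the opening and the grip force at its end, in the units of the state.
- robot.observe(): the state, without advancing time (a new reading comes with each control period).
- viewer.read_camera(name): name is "side" or "top" or "wrist"; returns the picture (384x512x3 uint8, red, green, blue); there is no depth.
- viewer.camera_params(name): a dict with "K" (3x3 intrinsics, pixels), "T" (4x4, takes a point from camera to world coordinates). Camera axes: x right, y down, z forward; pixel columns grow to the right and rows downward; lengths in m; the calibration is good to about 2 mm. A picture is of the moment at which its call begins: read the wrist's pose just before it. camera_params takes no time and is no camera call; for the wrist camera it gives the pose at the moment of the call.
- robot.hand_in(): hands the job in; it is judged then, once.
The state is a dict: "time": time; "qpos": joint angles; "qvel": joint speeds; "joint_efforts": joint torques, N m; "tool_pos": TCP position; "tool_rot": TCP orientation; "contact_force": force on the tool from outside, world axes, zero at the start; "torque": the same for the moment, N m; "opening": finger opening in m; "grip_force": force on a finger pad.
Only numpy, scipy, OpenCV 4.12 (cv2) and the standard library are available. Lean on these libraries where they do the work, as an engineer would, in place of code of your own. Each camera call takes 0.05 s, during which the arm holds its last target. There are 200 camera calls.

### The job

On the coil tester, first turn the knob anticlockwise (seen from above) to its end stop. Then take the longer of the two pins out of the wooden rack by its handle and lower it upright through the middle of the tester's coil ring, without touching the tester, until its tip shows in the open gap between ring and base plate. Finish while still holding it there, still and centred in the ring; leave the short pin and everything else on the table where they are.

Things in the scene. Friction and masses are not known exactly. Their poses are not given: they have to be found in the camera images.
- tester: coil tester, fixed; origin = centre of its underside. Base plate 120 (x) x 200 (y) mm, top at 12 mm. Its -y half carries a grey control box, top at 50 mm, with the knob. At (0, +55) mm a black coil ring, axis vertical, outer diameter 52, bore 30 mm, from 56 to 80 mm above the table, carried from the +x side by a post 74 mm tall; open gap of 44 mm between ring and base plate
- coil_center (a point): middle of the coil ring's bore, on its vertical axis, 68 mm above the table (ring underside 12 mm below it, ring top 12 mm above it)
- gain_knob (a joint): angle of the knob in rad: 0 = fully anticlockwise end stop, grows clockwise seen from above up to 2.6; it stays where it is left, light friction (about 0.04 N m). At 0 the knob's bar grip lies along the tester's x axis; at value a it is turned by -a about z from there
- gain_knob_grip (a point): point on the knob's vertical axis at the height to grip its bar, 87 mm above the table; the bar is 38 mm long, 14 mm thick, from 64 to 94 mm above the table, over a disc 40 mm in diameter whose top is at 64 mm
- rack: wooden block 140 (x) x 55 (y) x 45 mm high, fixed to the table, origin = centre of its underside; two sockets 14 mm wide, 33 mm deep at x = -36 and +36 mm hold the pins upright; which pin is in which socket varies
- long_pin: the long pin: steel shaft 12 mm in diameter, 95 mm long, under a round black handle 20 mm in diameter, 40 mm long (135 mm in all); origin = centre of the shaft's lower end (its tip), z along the shaft to the handle. It stands loose in the rack, tip 12 mm above the table; 70 to 120 g
- long_pin_handle (a point): middle of the long pin's handle, on its axis, 115 mm above its tip
- long_pin_tip (a point): centre of the lower end of the long pin's shaft (same point as the body's origin)
- long_pin_shaft (a point): point on the long pin's axis 35 mm above its tip
- short_pin: the short pin, to be left alone: like the long pin but with a shaft of only 55 mm (95 mm in all), so its handle top is 40 mm lower; origin = centre of its lower end
- screw_jar: bystander: jar with a brown lid, 66 mm in diameter, 74 mm tall, origin under its centre
- flux_tin: bystander: flat round tin, 54 mm in diameter, 22 mm tall, origin under its centre
- brass_fitting: bystander: small brass hose fitting 24 x 28 x 34 mm, origin under its centre
- sand_block: bystander: brown sanding block 57 x 92 x 31 mm, origin under its centre

How it is judged:
By the outcome, as a careful person would: the job done as asked, in the order asked, and still so for the second after the job is handed in, while the arm keeps its last pose, push and grip.
It also fails if it takes over 58 s, if anything falls off the work surface, if the arm or the gripper's body presses on something with over 40 N, if the wrist force passes 120 N, or if a joint passes its speed limit or range.

## Working session

There is one attempt and no reset: what is moved stays moved. The work goes in short steps, Python scripts to look and compute and a tool call to move; the robot and the scene stay as the last step left them, time stands still between calls to the robot, and variables do not carry over. Pictures are saved under pics/ and viewed, at most 10 in all, crops included, and the job is handed in when it is done.

Besides the shell and the picture viewer there is one more tool, called after ">>>" as name([rows], argument=value, ...), one row to a line, values as JSON. step_arm: Moves the arm, as the interface text tells. Its arguments: {"type":"object","properties":{"increments":{"type":"array"},"newtons":{"type":"number"}},"required":["increments"]}

```bash
mkdir -p pics; ls; python3 - <<'E'
from cell import robot, viewer
import cv2, numpy as np
print(robot.observe())
for n in("top","side"):
    im=viewer.read_camera(n); cv2.imwrite(f"pics/{n}0.png",im[:,:,::-1])
    p=viewer.camera_params(n); print(n,np.round(p["K"],1).tolist(),np.round(p["T"],4).tolist())
E
```

```text
pics
{'time': 0.0, 'qpos': array([-1.39398175e+00,  3.42704922e-01,  1.52501523e+00, -5.24810980e-06,
        1.27536110e+00, -1.46011754e-01]), 'qvel': array([ 1.11359349e-03,  8.13949288e-04,  2.57254096e-03, -1.33264930e-03,
        7.90799999e-05,  5.05557798e-04]), 'joint_efforts': array([-2.60078123e-03, -4.31249964e+01, -2.44226450e+01,  7.14260526e-02,
        5.58605546e-02, -1.40630409e-04]), 'tool_pos': array([ 0.16649874, -0.49748203,  0.22605481]), 'tool_rot': array([-3.14011917e+00, -2.11615736e-04,  3.22827705e-01]), 'contact_force': array([-0.03087591,  0.10714364, -1.68562732]), 'torque': array([ 0.05069403, -0.00278688, -0.02648346]), 'grip_force': 0.0, 'opening': 0.09198622871398462}
top [[412.7, 0.0, 264.7], [0.0, 412.7, 202.1], [0.0, 0.0, 1.0]] [[0.0086, -0.9898, 0.1425, 0.4333], [-0.9999, -0.0095, -0.0055, -0.0272], [0.0068, -0.1424, -0.9898, 1.0168], [0.0, 0.0, 0.0, 1.0]]
side [[423.1, 0.0, 251.8], [0.0, 423.1, 199.7], [0.0, 0.0, 1.0]] [[0.9189, -0.2547, 0.3013, 0.2806], [-0.3943, -0.5663, 0.7238, -0.6865], [-0.0137, -0.7838, -0.6208, 0.6864], [0.0, 0.0, 0.0, 1.0]]
```

View pics/top0.png

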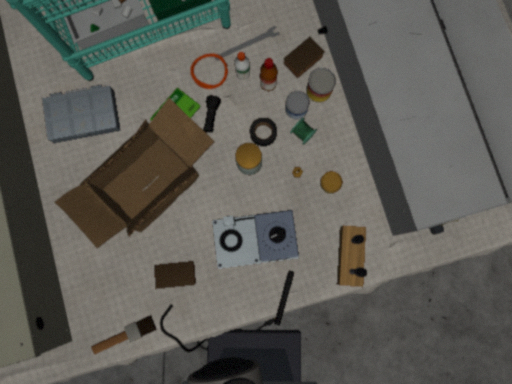

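View pics/side0.png

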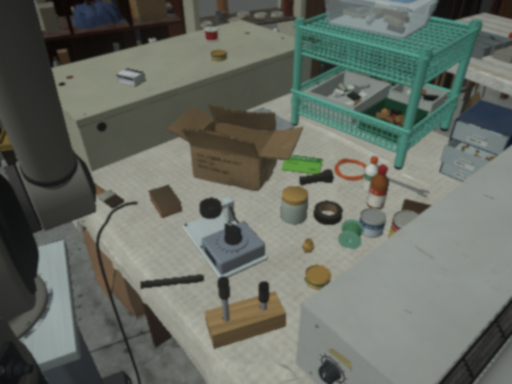

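The top view shows the ring at about (231,240), the knob at (277,235), the rack centre at (352,256), and pin handles at (358,239) and (361,272). In the side view the left pin (224,288) is the taller one, so the -x pin is likely the long one. Next I'll zoom in.

```bash
cat > h.py <<'E'
import numpy as np, cv2
from cell import robot, viewer
def ray_z(n,uv,z,p=None):
    p=p or viewer.camera_params(n); T=np.array(p["T"]); d=T[:3,:3]@np.linalg.solve(p["K"],[uv[0],uv[1],1.]); o=T[:3,3]
    return o+d*(z-o[2])/d[2]
def proj(n,X,p=None):
    p=p or viewer.camera_params(n); T=np.array(p["T"]); c=T[:3,:3].T@(np.array(X)-T[:3,3]); u=np.array(p["K"])@c; return u[:2]/u[2]
def tool(dw):
    "world shift (m) -> tool-axis cm"
    s=robot.observe(); from scipy.spatial.transform import Rotation as R
    return R.from_euler("xyz",s["tool_rot"]).inv().apply(dw)*100
E
python3 - <<'E'
from h import *
t=cv2.imread("pics/top0.png")[200:300,200:380]; s=cv2.imread("pics/side0.png")[190:350,170:300]
cv2.imwrite("pics/c1.png",cv2.resize(t,None,fx=4.4,fy=4.4,interpolation=cv2.INTER_CUBIC))
cv2.imwrite("pics/c2.png",cv2.resize(s,None,fx=3.7,fy=3.7,interpolation=cv2.INTER_CUBIC))
for nm,uv,z in(("ring",(231,240),.08),("knob",(277,235),.094),("pinA",(358,239),.107),("pinB",(361,272),.147)): print(nm,ray_z("top",uv,z).round(3))
E
```

```text
ring [0.481 0.043 0.08 ]
knob [ 0.492 -0.06   0.094]
pinA [ 0.484 -0.238  0.107]
pinB [ 0.413 -0.234  0.147]
```

View pics/c1.png

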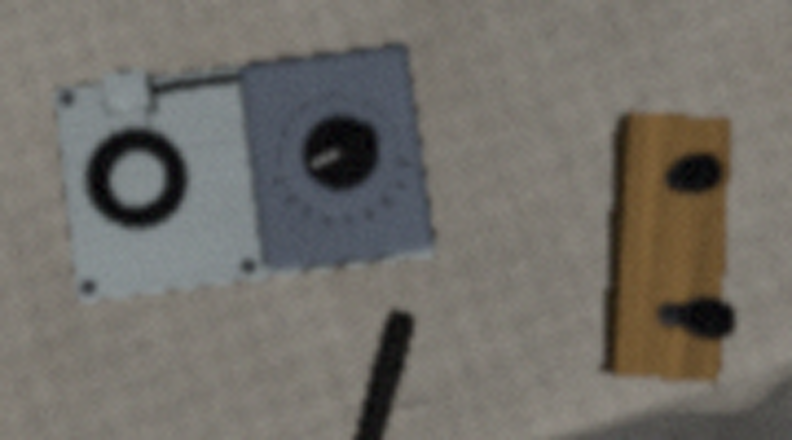

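View pics/c2.png

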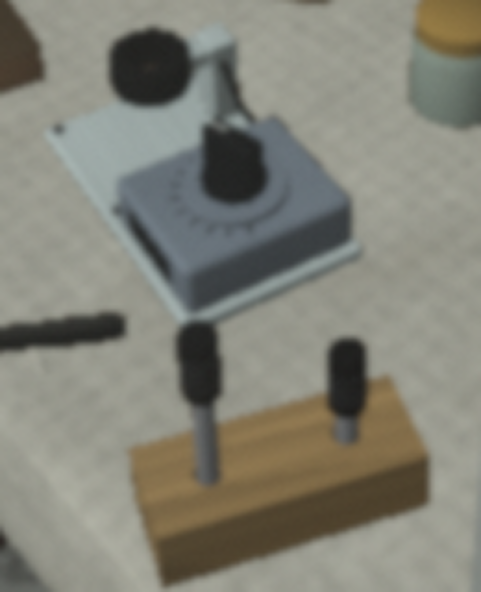

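The zoomed crops show these pixels in the top view:
- Ring: (231,240)
- Knob: (277.5,235), with the bar's white mark pointing left and slightly down, so the knob value is about 1.4
- Long pin: the lower, -x one, top at (362,272.5)

The tester yaw is about 0.13. I'll move above the knob now.

>>> step_arm([
  {"delta_pos":[4.5,-3.1,0],"dr":[0,0,-9],"fingers":-1},
  {"delta_pos":[9,-6.2,0],"dr":[0,0,-18],"fingers":-1},
  {"delta_pos":[13.5,-9.3,0],"dr":[0,0,-27],"fingers":-1},
  {"delta_pos":[18,-12.4,0],"dr":[0,0,-36],"fingers":-1},
  {"delta_pos":[22.5,-15.6,0],"dr":[0,0,-45],"fingers":-1},
])

```text
time: 0.72
tool_pos: [0.3311, -0.277, 0.2266]
tool_rot: [-3.141, -0.0, 1.113]
contact_force: [0.9, -0.4, -0.3]
opening: 0.0915
grip_force: 0.0
```

```bash
python3 - <<'E'
from h import *
s=robot.observe(); print(s["time"],s["tool_pos"],s["tool_rot"],s["qpos"].round(2)); print(tool(np.array([.491,-.06,.20])-s["tool_pos"]))
for z,uv in((.147,(361.8,272.5)),(.045,(352.7,271.6)),(.107,(359,239.2))): print(ray_z("top",uv,z).round(3))
E
```

```text
0.725 [ 0.33114777 -0.27699475  0.22657559] [-3.14149030e+00 -8.99640752e-05  1.11297879e+00] [-0.87  0.17  1.76  0.    1.21 -0.42]
[26.5299397   4.74834298  2.65945998]
[ 0.412 -0.235  0.147]
[ 0.412 -0.239  0.045]
[ 0.484 -0.241  0.107]
```

>>> step_arm([
  {"delta_pos":[5.3,0.95,0],"dr":[0,0,-9],"fingers":-1},
  {"delta_pos":[10.6,1.9,0],"dr":[0,0,-18],"fingers":-1},
  {"delta_pos":[15.9,2.85,0.5],"dr":[0,0,-27],"fingers":-1},
  {"delta_pos":[21.2,3.8,1.5],"dr":[0,0,-36],"fingers":-1},
  {"delta_pos":[26.5,4.7,2.6],"dr":[0,0,-45],"fingers":-1},
])

```text
time: 1.35
tool_pos: [0.4916, -0.0608, 0.2003]
tool_rot: [3.142, 0.0, 1.899]
contact_force: [0.4, -1.4, 0.0]
opening: 0.0916
grip_force: 0.0
```

```bash
python3 - <<'E'
from h import *
s=robot.observe(); print(s["time"],s["tool_pos"],s["tool_rot"],s["qpos"].round(2)); p=viewer.camera_params("wrist")
im=viewer.read_camera("wrist"); cv2.imwrite("pics/w1.png",im[:,:,::-1]); np.savez("pics/w1.npz",**p)
print(np.round(p["T"],3).tolist(), np.round(p["K"],1).tolist())
print(proj("wrist",[.491,-.06,.094],p),proj("wrist",[.481,.043,.08],p))
E
```

```text
1.35 [ 0.49160456 -0.0607946   0.20032991] [3.14155980e+00 2.65443899e-04 1.89887358e+00] [-0.28  0.31  1.65 -0.    1.18 -0.61]
[[0.946, 0.311, 0.088, 0.466], [0.324, -0.91, -0.258, 0.01], [0.0, 0.272, -0.962, 0.359], [0.0, 0.0, 0.0, 1.0]] [[265.1, 0.0, 252.0], [0.0, 265.1, 192.9], [0.0, 0.0, 1.0]]
[252.99633819 192.82018784] [277.30332055  90.49314086]
```

View pics/w1.png

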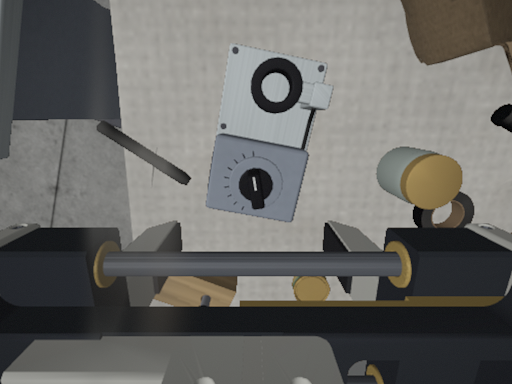

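```bash
python3 - <<'E'
from h import *
p=dict(np.load("pics/w1.npz"))
for nm,uv,z in(("ring",(276.5,85),.08),("knobbar",(256,186),.094),("disc",(256,184),.064),("c1",(235,50),.012),("c2",(323,69),.012),("c3",(223,126),.012)): print(nm,ray_z("wrist",uv,z,p).round(4))
for x in ([.481,.043,.08],[.491,-.06,.094],[.412,-.236,.147],[.412,-.237,.045],[.484,-.24,.107],[.484,-.24,.045]): print(x,proj("side",x).round(1),((proj("side",x)-[170,190])*3.7).round(),((proj("top",x)-[200,200])*4.4).round())
w=cv2.imread("pics/w1.png"); 
cv2.imwrite("pics/c3.png",cv2.resize(w[40:230,195:345],None,fx=3.1,fy=3.1,interpolation=cv2.INTER_CUBIC))
E
```

```text
ring [0.4785 0.0475 0.08  ]
knobbar [ 0.4916 -0.0521  0.094 ]
disc [ 0.4937 -0.057   0.064 ]
c1 [0.422  0.0767 0.012 ]
c2 [0.5282 0.0913 0.012 ]
c3 [ 0.4342 -0.0109  0.012 ]
[0.481, 0.043, 0.08] [210.1 204.5] [148.  54.] [136. 176.]
[0.491, -0.06, 0.094] [230.  226.4] [222. 135.] [338. 156.]
[0.412, -0.236, 0.147] [221.9 280.7] [192. 336.] [713. 320.]
[0.412, -0.237, 0.045] [225.4 318.7] [205. 476.] [669. 315.]
[0.484, -0.24, 0.107] [262.5 284.6] [342. 350.] [698. 172.]
[0.484, -0.24, 0.045] [262.5 306.7] [342. 432.] [671. 178.]
```

View pics/c3.png

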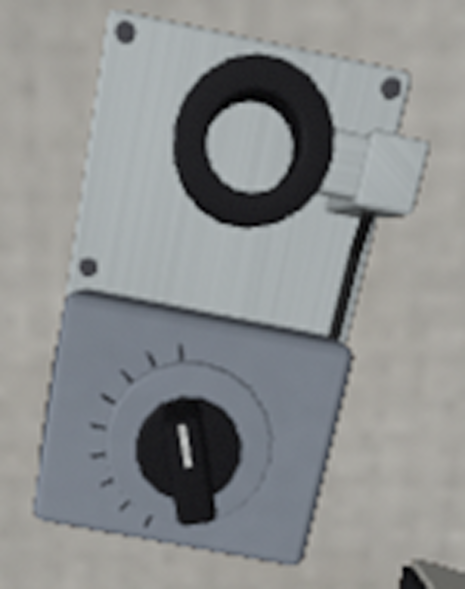

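The wrist view shows the disc at (256,184), the bar from (180,403) to (197,520) in the crop, and the ring centre at (276.6,85). Combining the views gives the knob at about (0.4925,-0.058), with the bar direction about 115°. I'll lower over the bar.

>>> step_arm([
  {"delta_pos":[0.25,0.2,3],"dr":[0,0,-3],"fingers":0},
  {"delta_pos":[0.25,0.2,6],"dr":[0,0,-6],"fingers":0},
  {"delta_pos":[0.25,0.2,9],"dr":[0,0,-6],"fingers":0},
  {"delta_pos":[0.25,0.2,11.5],"dr":[0,0,-6],"fingers":0},
  {"delta_pos":[0.25,0.2,13],"dr":[0,0,-6],"fingers":0},
], newtons=6)

```text
time: 2.02
tool_pos: [0.4912, -0.0593, 0.0693]
tool_rot: [-3.14, -0.001, 1.998]
contact_force: [0.0, 0.6, 0.5]
opening: 0.0479
grip_force: 0.0
```

>>> step_arm([
  {"delta_pos":[0,0,0],"dr":[0,0,0],"fingers":0.5},
  {"delta_pos":[0,0,0],"dr":[0,0,0],"fingers":1},
  {"delta_pos":[0,0,0],"dr":[0,0,0],"fingers":1},
  {"delta_pos":[0,0,0],"dr":[0,0,0],"fingers":1},
  {"delta_pos":[0,0,0],"dr":[0,0,0],"fingers":1},
])

```text
time: 2.65
tool_pos: [0.4947, -0.0591, 0.0717]
tool_rot: [3.136, 0.003, 1.998]
contact_force: [8.7, 4.6, -4.2]
opening: 0.014
grip_force: 6.0
```

>>> step_arm([
  {"delta_pos":[0,0.15,0],"dr":[0,0,0],"fingers":1},
  {"delta_pos":[0,0.3,0],"dr":[0,0,0],"fingers":1},
  {"delta_pos":[0,0.3,0],"dr":[0,0,0],"fingers":1},
  {"delta_pos":[0,0.3,0],"dr":[0,0,0],"fingers":1},
  {"delta_pos":[0,0.3,0],"dr":[0,0,0],"fingers":1},
])

```text
time: 3.28
tool_pos: [0.4949, -0.0589, 0.0716]
tool_rot: [3.141, 0.002, 1.998]
contact_force: [-0.5, -2.8, 5.8]
opening: 0.0139
grip_force: 6.0
```

>>> step_arm([
  {"delta_pos":[0,0,0],"dr":[0,0,-8],"fingers":1},
  {"delta_pos":[0,0,0],"dr":[0,0,-16],"fingers":1},
  {"delta_pos":[0,0,0],"dr":[0,0,-24],"fingers":1},
  {"delta_pos":[0,0,0],"dr":[0,0,-32],"fingers":1},
  {"delta_pos":[0,0,0],"dr":[0,0,-40],"fingers":1},
], newtons=10)

```text
time: 3.9
tool_pos: [0.494, -0.0597, 0.0716]
tool_rot: [-3.139, 0.0, 2.701]
contact_force: [-5.1, -8.6, 8.1]
opening: 0.0139
grip_force: 10.0
```

```bash
python3 - <<'E'
from h import *
for i in range(2):
    s=robot.observe(); print(s["time"],s["tool_pos"].round(4),s["tool_rot"].round(3),tool(s["contact_force"]/100).round(2),s["torque"].round(2),s["qpos"].round(2))
    viewer.read_camera("top")
E
```

```text
3.9 [ 0.494  -0.0597  0.0716] [-3.139  0.     2.701] [ 0.99 -9.98 -8.11] [-1.33  0.7  -0.06] [-0.27  0.48  1.8  -0.    0.86 -1.4 ]
3.95 [ 0.494  -0.0597  0.0716] [-3.139  0.     2.707] [ 1.08 -9.87 -7.74] [-1.2   0.58  0.05] [-0.27  0.48  1.8  -0.    0.86 -1.41]
```

>>> step_arm([
  {"delta_pos":[-0.2,-0.3,0],"dr":[0,0,-4],"fingers":1},
  {"delta_pos":[-0.25,-0.3,0],"dr":[0,0,-11],"fingers":1},
  {"delta_pos":[-0.25,-0.3,0],"dr":[0,0,-18],"fingers":1},
  {"delta_pos":[-0.25,-0.3,0],"dr":[0,0,-25],"fingers":1},
  {"delta_pos":[-0.25,-0.3,0],"dr":[0,0,-29],"fingers":1},
])

```text
time: 4.62
tool_pos: [0.494, -0.0608, 0.0715]
tool_rot: [3.14, -0.003, -3.078]
contact_force: [-4.8, 3.7, 11.5]
opening: 0.014
grip_force: 10.0
```

```bash
python3 - <<'E'
from h import *
s=robot.observe(); print(s["time"],s["tool_pos"].round(4),s["tool_rot"].round(3),tool(s["contact_force"]/100).round(2),s["torque"].round(2),s["qpos"].round(2))
E
```

```text
4.625 [ 0.494  -0.0608  0.0715] [ 3.140e+00 -3.000e-03 -3.078e+00] [  4.61   4.04 -11.47] [ 0.84  0.77 -0.04] [-0.28  0.48  1.8   0.    0.87 -1.91]
```

>>> step_arm([
  {"delta_pos":[0,0.05,-0.15],"dr":[0,0,-2],"fingers":1},
  {"delta_pos":[0,0.05,-0.15],"dr":[0,0,-4],"fingers":1},
  {"delta_pos":[0,0.05,-0.15],"dr":[0,0,-6],"fingers":1},
  {"delta_pos":[0,0.05,-0.15],"dr":[0,0,-8],"fingers":1},
  {"delta_pos":[0,0.05,-0.15],"dr":[0,0,-9],"fingers":1},
])

```text
time: 5.25
tool_pos: [0.4945, -0.0609, 0.0716]
tool_rot: [3.14, -0.002, -2.923]
contact_force: [-4.1, 2.5, -3.1]
opening: 0.0151
grip_force: 10.4
```

```bash
python3 - <<'E'
from h import *
s=robot.observe(); print(s["time"],s["tool_pos"].round(4),s["tool_rot"].round(3),tool(s["contact_force"]/100).round(2),s["torque"].round(2),s["opening"])
E
```

```text
5.25 [ 0.4945 -0.0609  0.0716] [ 3.140e+00 -2.000e-03 -2.923e+00] [3.43 3.27 3.14] [ 0.67  0.46 -0.24] 0.015137740136232902
```

>>> step_arm([
  {"delta_pos":[0,0,0],"dr":[0,0,0],"fingers":0},
  {"delta_pos":[0,0,0],"dr":[0,0,0],"fingers":0},
  {"delta_pos":[0,0,-3],"dr":[0,0,0],"fingers":0},
  {"delta_pos":[0,0,-8],"dr":[0,0,2],"fingers":0},
  {"delta_pos":[0,0,-13],"dr":[0,0,4],"fingers":-1},
])

```text
time: 5.88
tool_pos: [0.4959, -0.0618, 0.2041]
tool_rot: [-3.141, 0.001, -2.995]
contact_force: [0.1, 0.7, -0.6]
opening: 0.0521
grip_force: 0.0
```

```bash
python3 - <<'E'
from h import *
s=robot.observe(); p=viewer.camera_params("wrist"); print(s["tool_pos"].round(4),s["tool_rot"].round(3))
w=viewer.read_camera("wrist")[:,:,::-1]; t=viewer.read_camera("top")[:,:,::-1]
np.savez("pics/w2.npz",**p); cv2.imwrite("pics/t2.png",t)
for X in([.4945,-.061,.094],[.482,.043,.08],[.413,-.236,.147]): print(proj("wrist",X,p).round(1))
# circle fits of the ring in the top and wrist pictures
cv2.imwrite("pics/c4.png",np.hstack([cv2.resize(w,(600,450)),cv2.resize(cv2.resize(t[215:265,210:310],None,fx=4,fy=4,interpolation=cv2.INTER_CUBIC)[:,:200],(200,200))]) if False else w)
E
```

```text
[ 0.4959 -0.0618  0.2041] [-3.141e+00  1.000e-03 -2.995e+00]
[251.  190.9]
[345.9 190.1]
[35.1 72.5]
```

View pics/c4.png

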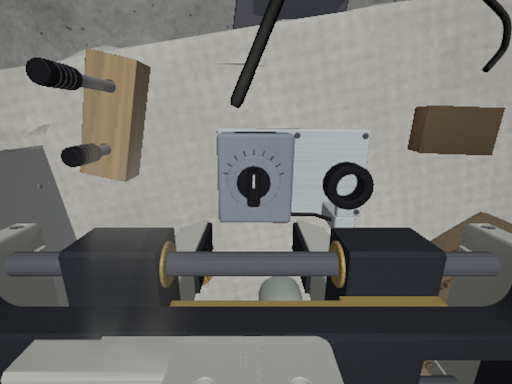

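The bar now lies along the tester's x axis (image column about 253), so the knob is at its stop. The ring at (348,186) agrees with (0.482,0.043), and the long pin's top is at about (38,70). I'll move above the long pin.

>>> step_arm([
  {"delta_pos":[2.7,-4.0,0],"dr":[0,0,2],"fingers":-1},
  {"delta_pos":[5.4,-8.0,0],"dr":[0,0,4],"fingers":-1},
  {"delta_pos":[8.1,-12.0,0],"dr":[0,0,6],"fingers":-1},
  {"delta_pos":[10.7,-16.0,0],"dr":[0,0,8],"fingers":-1},
  {"delta_pos":[10.7,-16.0,0],"dr":[0,0,8],"fingers":-1},
])

```text
time: 6.6
tool_pos: [0.4124, -0.2382, 0.2019]
tool_rot: [-3.14, 0.0, -3.137]
contact_force: [0.8, 0.6, -1.0]
opening: 0.0919
grip_force: 0.0
```

```bash
python3 - <<'E'
from h import *
s=robot.observe(); p=viewer.camera_params("wrist"); print(s["tool_pos"].round(4),s["tool_rot"].round(3),s["qpos"].round(2))
w=viewer.read_camera("wrist")[:,:,::-1]; cv2.imwrite("pics/w3.png",w); np.savez("pics/w3.npz",**p)
print(proj("wrist",[.413,-.236,.147],p).round(1),proj("wrist",[.413,-.236,.045],p).round(1),tool(np.array([.413,-.236,.108])-s["tool_pos"]).round(2))
cv2.imwrite("pics/c5.png",w)
E
```

```text
[ 0.4124 -0.2382  0.2019] [-3.14   0.    -3.137] [-0.68  0.28  1.69 -0.    1.17 -2.26]
[252.5 210.8] [252.4 182.6] [-0.06  0.22  9.39]
```

View pics/c5.png

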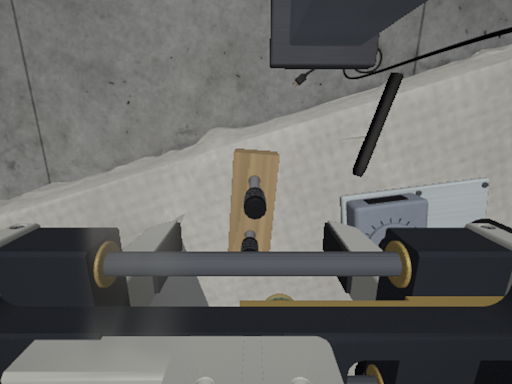

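The handle top is at (255,206), which matches the prediction with the known camera bias. I'll descend and grip.

>>> step_arm([
  {"delta_pos":[-0.05,0.2,2],"dr":[0,0,0],"fingers":-1},
  {"delta_pos":[-0.05,0.2,5],"dr":[0,0,0],"fingers":-1},
  {"delta_pos":[-0.05,0.2,8],"dr":[0,0,0],"fingers":-0.5},
  {"delta_pos":[-0.05,0.2,9.4],"dr":[0,0,0],"fingers":0},
  {"delta_pos":[-0.05,0.2,9.4],"dr":[0,0,0],"fingers":0},
], newtons=8)

```text
time: 7.28
tool_pos: [0.4139, -0.2327, 0.1077]
tool_rot: [3.141, -0.001, -3.132]
contact_force: [-0.8, -0.3, -0.5]
opening: 0.0666
grip_force: 0.0
```

>>> step_arm([
  {"delta_pos":[0,0,0],"dr":[0,0,0],"fingers":0.4},
  {"delta_pos":[0,0,0],"dr":[0,0,0],"fingers":0.8},
  {"delta_pos":[0,0,0],"dr":[0,0,0],"fingers":1},
  {"delta_pos":[0,0,0],"dr":[0,0,0],"fingers":1},
  {"delta_pos":[0,0,0],"dr":[0,0,0],"fingers":1},
])

```text
time: 7.9
tool_pos: [0.4139, -0.2338, 0.1084]
tool_rot: [-3.141, 0.0, -3.133]
contact_force: [1.4, -1.2, -0.3]
opening: 0.0199
grip_force: 8.0
```

>>> step_arm([
  {"delta_pos":[0,-0.05,0],"dr":[0,0,0],"fingers":1},
  {"delta_pos":[0,-0.05,-1],"dr":[0,0,0],"fingers":1},
  {"delta_pos":[0,-0.05,-3.5],"dr":[0,0,0],"fingers":1},
  {"delta_pos":[0,-0.05,-7],"dr":[0,0,0],"fingers":1},
  {"delta_pos":[0,-0.05,-12.5],"dr":[0,0,0],"fingers":1},
], newtons=35)

```text
time: 8.52
tool_pos: [0.4129, -0.233, 0.2337]
tool_rot: [3.139, -0.003, -3.133]
contact_force: [1.2, -0.7, -1.3]
opening: 0.0195
grip_force: 34.9
```

```bash
python3 - <<'E'
from h import *
s=robot.observe(); print(s["tool_pos"].round(4),s["tool_rot"].round(4),s["opening"],s["qpos"].round(2)); print(tool(np.array([.482,.043,.235])-s["tool_pos"]).round(2))
E
```

```text
[ 0.4129 -0.233   0.2337] [ 3.1388e+00 -3.0000e-03 -3.1331e+00] 0.019477926347105216 [-0.68  0.25  1.64  0.    1.26 -2.26]
[-7.15 27.54 -0.08]
```

>>> step_arm([
  {"delta_pos":[-0.5,2,0],"dr":[0,0,0],"fingers":1},
  {"delta_pos":[-1.3,5,0],"dr":[0,0,0],"fingers":1},
  {"delta_pos":[-2.1,8,0],"dr":[0,0,0],"fingers":1},
  {"delta_pos":[-2.9,11,0],"dr":[0,0,0],"fingers":1},
  {"delta_pos":[-3.7,14,0],"dr":[0,0,0],"fingers":1},
])

```text
time: 9.15
tool_pos: [0.4495, -0.0924, 0.2337]
tool_rot: [3.141, -0.0, -3.133]
contact_force: [0.5, -0.8, -1.3]
opening: 0.0193
grip_force: 34.9
```

>>> step_arm([
  {"delta_pos":[-0.8,3,0],"dr":[0,0,0],"fingers":1},
  {"delta_pos":[-1.6,6,0],"dr":[0,0,0],"fingers":1},
  {"delta_pos":[-2.4,9,0],"dr":[0,0,0],"fingers":1},
  {"delta_pos":[-3.2,12,0],"dr":[0,0,0],"fingers":1},
  {"delta_pos":[-3.5,13.5,0],"dr":[0,0,0],"fingers":1},
])

```text
time: 9.78
tool_pos: [0.4833, 0.043, 0.2335]
tool_rot: [3.141, -0.0, -3.131]
contact_force: [0.2, -0.1, -0.2]
opening: 0.0192
grip_force: 34.9
```

```bash
python3 - <<'E'
from h import *
s=robot.observe(); p=viewer.camera_params("wrist"); P=s["tool_pos"]; print(P.round(4),s["tool_rot"].round(4),s["opening"])
w=viewer.read_camera("wrist")[:,:,::-1]; d=viewer.read_camera("side")[:,:,::-1]
print(tool(np.array([.482,.043,.235])-P).round(2))
tip=P+[0,0,.019-.115]; print("tip",tip.round(4))
c=proj("side",tip).astype(int); print("side tip",proj("side",tip).round(1),"sh35",proj("side",tip+[0,0,.035]).round(1),"ring",proj("side",[.482,.043,.08]).round(1), "crop",c-[55,60])
print("wrist tip",proj("wrist",tip,p).round(1),"ring",proj("wrist",[.482,.043,.08],p).round(1))
a=cv2.resize(d[c[1]-60:c[1]+60,c[0]-55:c[0]+55],None,fx=3.6,fy=3.6,interpolation=cv2.INTER_CUBIC)
b=cv2.resize(w[100:220,200:310],None,fx=3.6,fy=3.6,interpolation=cv2.INTER_CUBIC)
cv2.imwrite("pics/c6.png",np.hstack([a,b]))
E
```

```text
[0.4833 0.043  0.2335] [ 3.1414e+00 -4.0000e-04 -3.1315e+00] 0.01915828216687011
[ 0.13  0.   -0.15]
tip [0.4833 0.043  0.1375]
side tip [209.1 183.9] sh35 [207.9 170.8] ring [210.5 204.4] crop [154 123]
wrist tip [250.1 196.3] ring [250.4 181.7]
```

View pics/c6.png

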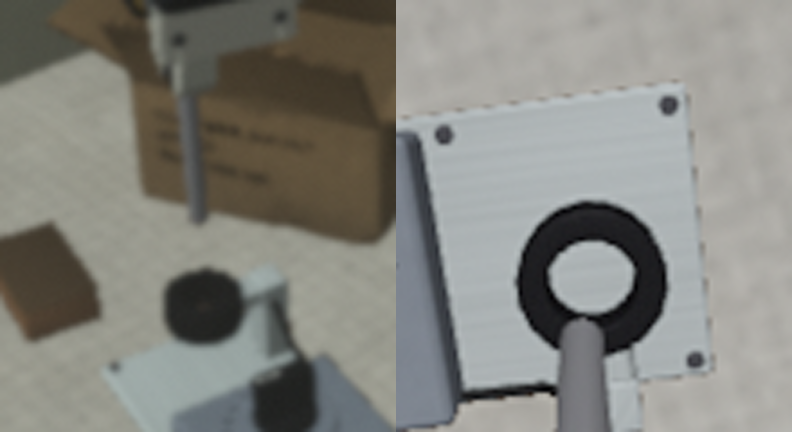

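In the side view the tip is at about (208.7,184.1), as predicted. In the wrist view the ring centre is at about (254.4,177.5), so the ring is 1–2 mm off in y. I'll nudge and lower.

>>> step_arm([
  {"delta_pos":[0.05,0.12,0.5],"dr":[0,0,0],"fingers":1},
  {"delta_pos":[0.05,0.12,1.5],"dr":[0,0,0],"fingers":1},
  {"delta_pos":[0.05,0.12,2.7],"dr":[0,0,0],"fingers":1},
  {"delta_pos":[0.05,0.12,3.8],"dr":[0,0,0],"fingers":1},
  {"delta_pos":[0.05,0.12,4.5],"dr":[0,0,0],"fingers":1},
])

```text
time: 10.5
tool_pos: [0.4826, 0.0427, 0.1871]
tool_rot: [3.142, -0.001, -3.133]
contact_force: [0.6, -0.1, -1.3]
opening: 0.0194
grip_force: 34.9
```

```bash
python3 - <<'E'
from h import *
s=robot.observe(); p=viewer.camera_params("wrist"); P=s["tool_pos"]; print(P.round(4),s["tool_rot"].round(4),s["opening"])
w=viewer.read_camera("wrist")[:,:,::-1]; d=viewer.read_camera("side")[:,:,::-1]
tip=P+[0,0,.019-.115]; print("tip",tip.round(4))
print("side tip",proj("side",tip).round(1),"ring",proj("side",[.4825,.044,.08]).round(1))
print("wrist tip",proj("wrist",tip,p).round(1),"ring",proj("wrist",[.4825,.044,.08],p).round(1))
a=cv2.resize(d[165:245,175:255],None,fx=5,fy=5,interpolation=cv2.INTER_CUBIC)
b=cv2.resize(w[140:220,210:290],None,fx=5,fy=5,interpolation=cv2.INTER_CUBIC)
cv2.imwrite("pics/c7.png",np.hstack([a,b]))
E
```

```text
[0.4826 0.0427 0.1871] [ 3.1416e+00 -1.3000e-03 -3.1333e+00] 0.019358998023084394
tip [0.4826 0.0427 0.0911]
side tip [210.5 200.6] ring [210.6 204.1]
wrist tip [250.1 196.4] ring [251.5 193.3]
```

View pics/c7.png

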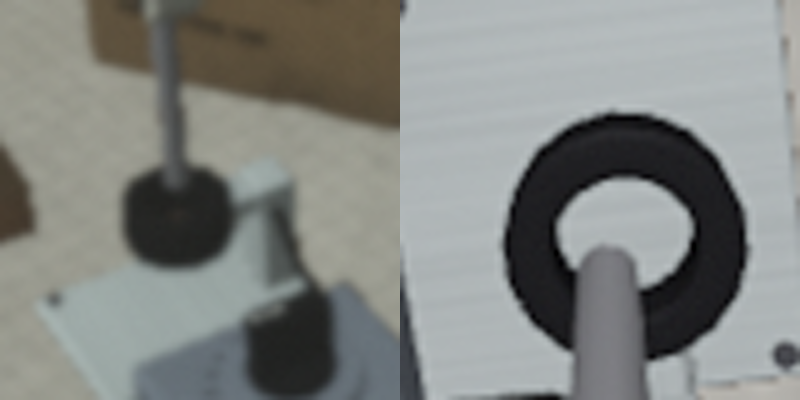

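```bash
python3 - <<'E'
from h import *
p=viewer.camera_params("wrist"); s=robot.observe(); print(s["tool_pos"].round(4))
f=lambda cx,cy,z: ray_z("wrist",((cx-400)/5+210-.4,cy/5+140-.4),z,p).round(4)
print("tip -x edge",f(606,246,.0911),"L/R",f(578,262,.0911),f(634,262,.0911))
print("bore -x edge(+15)",f(626,175,.08),"outer +x edge(-26)",f(626,359,.08),"outer y-,y+",f(503,240,.08),f(747,240,.08))
E
```

```text
[0.4825 0.0428 0.1872]
tip -x edge [0.4746 0.0434 0.0911] L/R [0.4779 0.0378 0.0911] [0.4778 0.049  0.0911]
bore -x edge(+15) [0.4625 0.0473 0.08  ] outer +x edge(-26) [0.5023 0.0478 0.08  ] outer y-,y+ [0.4765 0.022  0.08  ] [0.476  0.0725 0.08  ]
```

```bash
cat > fit.py <<'E'
from h import *
from scipy.optimize import minimize
a=np.linspace(0,2*np.pi,60); C=np.c_[np.cos(a),np.sin(a)]
def circ(n,p,x,y,r,z,S): return np.array([proj(n,[x+r*c,y+r*s,z],p) for c,s in C])*S+S/2-.5
def ringmask(n,p,x,y,shape,S):
    hull=cv2.convexHull(np.vstack([circ(n,p,x,y,.026,z,S) for z in(.056,.08)]).astype(np.float32))
    m=np.zeros(shape,np.uint8); cv2.fillConvexPoly(m,hull.round().astype(int),1)
    h=[np.zeros(shape,np.uint8) for _ in(0,1)]
    for k,z in zip(h,(.056,.08)): cv2.fillConvexPoly(k,circ(n,p,x,y,.015,z,S).round().astype(np.int32),1)
    return m&~(h[0]&h[1])
def fitring(n,p,im,thr,x0=(.482,.044),S=6,ign=None):
    g=cv2.resize(cv2.cvtColor(im,cv2.COLOR_BGR2GRAY),None,fx=S,fy=S,interpolation=cv2.INTER_CUBIC); d=(g<thr).astype(np.uint8)
    c=(proj(n,[*x0,.07],p)*S).astype(int); R=int(S*(30 if n=="wrist" else 16)); W=np.zeros_like(d); cv2.circle(W,tuple(int(v) for v in c),R,1,-1)
    if ign is not None: W[cv2.resize(ign,(g.shape[1],g.shape[0]),interpolation=0)>0]=0
    f=lambda q: np.sum((ringmask(n,p,q[0]/1e3,q[1]/1e3,d.shape,S)!=d)*W)
    r=minimize(f,np.array(x0)*1e3,method="Nelder-Mead",options=dict(initial_simplex=[np.array(x0)*1e3+k for k in([-4,-4],[5,0],[0,5])],xatol=.1))
    return r.x.round(1),r.fun,int(np.sum(d*W))
E
python3 - <<'E'
from fit import *
p=viewer.camera_params("wrist"); print(robot.observe()["tool_pos"].round(4))
w=viewer.read_camera("wrist")[:,:,::-1].copy(); d=viewer.read_camera("side")[:,:,::-1].copy(); cv2.imwrite("pics/wn.png",w)
ig=np.zeros(w.shape[:2],np.uint8); ig[185:,244:261]=1
for t in(70,90): print("wrist",fitring("wrist",p,w,t,ign=ig))
p1=dict(np.load("pics/w1.npz")); p2=dict(np.load("pics/w2.npz"))
print("w1",fitring("wrist",p1,cv2.imread("pics/w1.png"),80)); print("w2",fitring("wrist",p2,cv2.imread("pics/c4.png"),80))
for t in(60,75): print("top",fitring("top",None,cv2.imread("pics/top0.png"),t),fitring("side",None,cv2.imread("pics/side0.png"),t))
g=cv2.cvtColor(w,cv2.COLOR_BGR2GRAY); print("col",g[182:204,250:253].mean(1).round()); print("row198",g[198,238:266]); print("row204",g[204,238:266])
gs=cv2.cvtColor(d,cv2.COLOR_BGR2GRAY)
for v in(175,185,195): print("side row",v,gs[v,200:220])
print("side col",gs[192:212,210])
E
```

```text
[0.4825 0.0428 0.1872]
wrist (array([479.6,  47.1]), np.float64(6960.0), 40835)
wrist (array([479.4,  47.1]), np.float64(5735.0), 42092)
w1 (array([478.6,  47.9]), np.float64(4300.0), 53554)
w2 (array([478.6,  48.4]), np.float64(7232.0), 54336)Traceback (most recent call last):
  File "<stdin>", line 8, in <module>
  File "fit.py", line 16, in fitring
    r=minimize(f,np.array(x0)*1e3,method="Nelder-Mead",options=dict(initial_simplex=[np.array(x0)*1e3+k for k in([-4,-4],[5,0],[0,5])],xatol=.1))
    res = _minimize_neldermead(fun, x0, args, callback, bounds=bounds,
                               **options)
    fxcc = func(xcc)
    fx = function(np.copy(x), *(wrapper_args + args))
  File "fit.py", line 15, in <lambda>
    f=lambda q: np.sum((ringmask(n,p,q[0]/1e3,q[1]/1e3,d.shape,S)!=d)*W)
                        ~~~~~~~~^^^^^^^^^^^^^^^^^^^^^^^^^^^^^^^^^
  File "fit.py", line 9, in ringmask
    for k,z in zip(h,(.056,.08)): cv2.fillConvexPoly(k,circ(n,p,x,y,.015,z,S).round().astype(np.int32),1)
                                                       ~~~~^^^^^^^^^^^^^^^^^^
  File "fit.py", line 4, in circ
    def circ(n,p,x,y,r,z,S): return np.array([proj(n,[x+r*c,y+r*s,z],p) for c,s in C])*S+S/2-.5
                                              ~~~~^^^^^^^^^^^^^^^^^^^^^
  File "h.py", line 7, in proj
    p=p or viewer.camera_params(n); T=np.array(p["T"]); c=T[:3,:3].T@(np.array(X)-T[:3,3]); u=np.array(p["K"])@c; return u[:2]/u[2]
           ~~~~~~~~~~~~~~~~~~~~^^^
ValueError: time passes only in moves, steps and waits
```

```bash
python3 - <<'E'
from fit import *
pt,ps=viewer.camera_params("top"),viewer.camera_params("side"); pw=viewer.camera_params("wrist")
d=viewer.read_camera("side")[:,:,::-1].copy(); w=cv2.imread("pics/wn.png")
for t in(60,75): print("top",fitring("top",pt,cv2.imread("pics/top0.png"),t),fitring("side",ps,cv2.imread("pics/side0.png"),t))
g=cv2.cvtColor(w,cv2.COLOR_BGR2GRAY); print("col",g[182:204,250:253].mean(1).round()); print("row198",g[198,238:266]); print("row204",g[204,238:266])
gs=cv2.cvtColor(d,cv2.COLOR_BGR2GRAY)
for v in(175,185,195): print("side row",v,gs[v,200:220])
print("side col",gs[192:212,210])
tip=robot.observe()["tool_pos"]+[0,0,-.096]
for z in(0,.01,.03,.05): print(z,proj("side",tip+[0,0,z],ps).round(1),proj("wrist",tip+[0,0,z],pw).round(1))
print("edge",proj("wrist",tip-[.006,0,0],pw))
E
```

```text
top (array([480.8,  44.6]), np.float64(2364.0), 8668) (array([483.1,  51.7]), np.float64(3822.0), 11948)
top (array([481.2,  44.6]), np.float64(1205.0), 9875) (array([483.3,  50.2]), np.float64(2905.0), 12907)
col [177. 181. 182. 180. 178. 179. 170. 141. 120. 123. 123. 123. 123. 124.
 124. 124. 124. 124. 124. 124. 124. 125.]
row198 [ 28  30  31  32  28  21  23  73 104 111 117 120 123 125 123 122 119 113
 104  84  45  14  17  18  22  24  22  19]
row204 [ 26  29  29  28  30  28  47  87 109 115 120 122 124 125 125 122 119 115
 108 100  75  32  35  33  32  30  30  30]
side row 175 [81 81 82 81 84 90 96 93 84 74 70 74 79 80 81 79 79 80 81 81]
side row 185 [153 151 150 149 147 141 126 109  96  83  75  89 120 141 148 150 153 155
 154 154]
side row 195 [153 153 155 154 152 151 146 137 116  97  79  75  91 125 146 153 156 157
 158 157]
side col [78 78 80 79 82 84 83 84 84 75 57 39 35 35 38 42 44 41 38 37]
0 [210.6 200. ] [250.2 196.5]
0.01 [210.3 196.6] [250.1 199.4]
0.03 [209.6 189.5] [250.  206.1]
0.05 [208.9 182.2] [249.8 213.9]
edge [250.21515754 190.669707  ]
```

>>> step_arm([
  {"delta_pos":[0.05,0.2,0],"dr":[0,0,0],"fingers":1},
  {"delta_pos":[0.1,0.37,0],"dr":[0,0,0],"fingers":1},
  {"delta_pos":[0.1,0.37,0],"dr":[0,0,0],"fingers":1},
  {"delta_pos":[0.1,0.37,0],"dr":[0,0,0],"fingers":1},
  {"delta_pos":[0.1,0.37,0],"dr":[0,0,0],"fingers":1},
])

```text
time: 11.38
tool_pos: [0.4819, 0.0465, 0.1882]
tool_rot: [-3.141, 0.0, -3.133]
contact_force: [0.2, -0.4, -0.6]
opening: 0.0195
grip_force: 34.9
```

```bash
python3 - <<'E'
from fit import *
pw=viewer.camera_params("wrist"); P=robot.observe()["tool_pos"]; print(P.round(4)); w=viewer.read_camera("wrist")[:,:,::-1].copy()
ig=np.zeros(w.shape[:2],np.uint8); ig[185:,244:261]=1
print(fitring("wrist",pw,w,80,ign=ig)); g=cv2.cvtColor(w,cv2.COLOR_BGR2GRAY)
print(g[182:200,250:253].mean(1).round(),g[198,238:266])
# bore hole: bright+shaft region extents along a few rows
for v in(178,182,186): print(v,g[v,232:272])
tip=P-[0,0,.096]; print(proj("wrist",tip-[.006,0,0],pw).round(1),proj("wrist",[P[0],P[1],.08],pw).round(1))
E
```

```text
[0.4819 0.0465 0.1882]
(array([478.7,  46.9]), np.float64(6199.0), 41375)
[178. 182. 182. 179. 178. 178. 170. 140. 120. 123. 123. 123. 123. 124.
 124. 124. 124. 124.] [ 31  30  22  22  20  22  23  73 104 112 117 120 123 124 124 121 119 113
 106  81  33  20  22  22  23  26  30  30]
178 [ 30  32  32  32  31  30  31  29  27  20  60 134 177 186 185 184 183 183
 183 182 182 182 183 185 186 182 168 136  65  22  27  30  30  30  30  31
  32  31  30  29]
182 [ 32  30  30  31  30  26  33 126 174 181 179 177 177 177 177 178 178 178
 178 178 178 179 180 180 181 181 181 181 181 186 180 134  16  24  27  28
  30  30  30  29]
186 [ 31  29  30  30  26  26 148 186 181 180 180 180 180 179 179 179 178 178
 178 178 178 178 177 177 177 177 177 176 177 176 178 182 154  43  25  29
  30  32  30  30]
[250.2 190.5] [250.2 192.9]
```

Centred in y: the bore centre is at u=251.1 and the tip at 251.1. I'll shift 1 mm toward -x and lower the pin.

>>> step_arm([
  {"delta_pos":[0.1,0,0],"dr":[0,0,0],"fingers":1},
  {"delta_pos":[0.1,0,0.4],"dr":[0,0,0],"fingers":1},
  {"delta_pos":[0.1,0,1.0],"dr":[0,0,0],"fingers":1},
  {"delta_pos":[0.1,0,1.7],"dr":[0,0,0],"fingers":1},
  {"delta_pos":[0.1,0,2.4],"dr":[0,0,0],"fingers":1},
])

```text
time: 12.05
tool_pos: [0.4808, 0.0465, 0.1635]
tool_rot: [-3.142, -0.0, -3.133]
contact_force: [-0.2, 0.4, -1.2]
opening: 0.0192
grip_force: 34.9
```

>>> step_arm([
  {"delta_pos":[0,0,0.8],"dr":[0,0,0],"fingers":1},
  {"delta_pos":[0,0,1.6],"dr":[0,0,0],"fingers":1},
  {"delta_pos":[0,0,2.4],"dr":[0,0,0],"fingers":1},
  {"delta_pos":[0,0,3.0],"dr":[0,0,0],"fingers":1},
  {"delta_pos":[0,0,3.2],"dr":[0,0,0],"fingers":1},
])

```text
time: 12.68
tool_pos: [0.4808, 0.0465, 0.1317]
tool_rot: [-3.142, -0.001, -3.133]
contact_force: [-0.9, -0.0, -0.8]
opening: 0.0192
grip_force: 34.9
```

>>> step_arm([
  {"delta_pos":[0,0,0],"dr":[0,0,0],"fingers":1},
  {"delta_pos":[0,0,0],"dr":[0,0,0],"fingers":1},
  {"delta_pos":[0,0,0],"dr":[0,0,0],"fingers":1},
  {"delta_pos":[0,0,0],"dr":[0,0,0],"fingers":1},
  {"delta_pos":[0,0,0],"dr":[0,0,0],"fingers":1},
])

```text
time: 13.3
tool_pos: [0.4809, 0.0465, 0.1322]
tool_rot: [-3.142, 0.0, -3.133]
contact_force: [0.1, -0.3, -0.9]
opening: 0.0194
grip_force: 34.9
```

```bash
python3 - <<'E'
from fit import *
pw=viewer.camera_params("wrist"); ps=viewer.camera_params("side"); s=robot.observe(); P=s["tool_pos"]; print(P.round(4),s["tool_rot"].round(4),s["contact_force"].round(1),abs(s["qvel"]).max())
g=cv2.cvtColor(viewer.read_camera("wrist"),cv2.COLOR_RGB2GRAY); gs=cv2.cvtColor(viewer.read_camera("side"),cv2.COLOR_RGB2GRAY)
u,v=proj("wrist",[P[0],P[1],.08],pw).round().astype(int); print("ring c",u,v)
for r in range(v-14,v+20,4): print(r,g[r,u-22:u+25])
tip=P-[0,0,.096]; a=proj("side",tip,ps); print("side tip",a,"ring",proj("side",[P[0],P[1],.08],ps))
U,V=a.round().astype(int)
for r in range(V-8,V+8,2): print(r,gs[r,U-12:U+13])
E
```

```text
[0.4809 0.0465 0.1322] [-3.1415e+00  1.0000e-04 -3.1330e+00] [ 0.1 -0.3 -0.9] 0.002394056984620061
ring c 250 211
197 [ 31  31  29  31  30  29  28  24  35 131 180 188 185 184 184 186 182 147
  97 112 119 122 125 127 126 123 120 114 101 119 165 184 181 182 184 178
 141  65  20  26  30  29  29  31  31  30  31]
201 [ 30  30  29  31  28  22  68 156 187 182 180 181 180 180 180 181 167 126
 103 113 121 124 126 127 126 124 121 116 105 110 158 182 180 179 179 179
 179 181 176 131  19  27  28  29  29  28  28]
205 [ 32  31  29  29  28  21   4 115 170 180 177 178 177 177 178 181 157 104
 109 117 122 124 125 127 127 125 121 117 109  96 153 187 184 182 182 182
 182 186 154  24  15  26  30  31  30  31  31]
209 [ 29  30  30  31  28  18  14  14   6 117 174 185 182 181 182 185 158 101
 113 117 123 125 127 127 127 124 122 118 111  99 112 160 183 181 181 178
 141  54  12  15  15  23  30  31  29  28  29]
213 [ 30  32  30  32  31  25  15  20  21  20  18  14  52 116 171 182 140 100
 114 120 124 125 127 127 128 126 123 119 113 102  96 130 138  79  11  16
  19  18  18  20  24  31  30  30  29  29  28]
217 [ 
[... 1003 characters left out ...]
  36  35  36  34  35  34  34
  35  34  40  65 106 137 148]
214 [140 110  73  49  38  39  37  36  37  37  35  36  35  34  34  35  35  34
  36  42  67 106 140 155 154]
216 [152 145 128  99  68  50  43  42  39  38  36  36  35  36  38  39  44  58
  76 100 127 148 158 160 155]
218 [159 161 159 151 141 132 120 104  92  83  73  65  62  70  86 102 120 137
 149 156 159 160 161 160 161]
220 [164 164 163 162 162 162 162 159 159 155 149 144 142 145 151 156 159 160
 162 163 163 163 161 162 161]
222 [165 164 164 163 163 163 163 163 164 165 165 163 162 162 162 163 162 161
 162 161 163 163 164 163 162]
224 [166 165 165 164 163 163 164 163 163 163 165 165 164 163 163 162 163 164
 162 161 160 163 163 163 163]
```

```bash
python3 -c "
from cell import robot
print(robot.hand_in())"
```

```text
the job is handed in; nothing more can be done
None
```

I handed the job in at about 13.4 s. The knob was turned anticlockwise to its end stop. The gripper holds the long pin upright through the coil ring, about 1 mm off centre by the cameras, with its tip about 36 mm above the table, in the gap; the verdict was not shown to me.

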